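# Load the bonding press and hold the ratchet lever at four clicks

### The arm

A 7-joint arm with a two-finger parallel gripper is mounted at the origin on the work surface. World frame = base frame: x ahead of the robot, y to its left, z up, the work surface at z = 0. Lengths are in m, angles in rad, forces in N, time in s.
With the tool pointing down it reaches from about 0.425 to 0.875 m from the base axis. Payload 9.9 kg.
Tool frame: the origin (TCP) lies between the finger pads; the fingertips stand manip.finger_overhang ahead of it and the grasp point (between the pads) lies 6 mm ahead of it (manip.finger_overhang is the distance from the TCP to the fingertips, in m); z points along the fingers, y is the line along which they close (so a half turn about z gives the same grasp; the last joint's range is limited). The gripper opens to 85 mm and grips with 20 to 120 N. Pads are 22 mm wide; open, the fingers measure 114 mm over their backs; the gripper's body (76 mm by 85 mm) begins 54 mm behind the grasp point. The pads swing forward as they close: fully open they stand 13 mm farther back than shut.
Start: joints at [1.101, 0.576, 0.025, 1.437, -0.015, 1.129, -0.057], TCP at [0.254, -0.625, 0.256] pointing down, gripper open.
Joint ranges: [-2.76, 2.76], [-0.34, 2.15], [-1.52, 1.57], [0.19, 2.46], [-1.09, 4.23], [0.17, 1.99], [-2.82, 2.82]. Speed limits (rad/s): [2.22, 2.22, 3.01, 3.01, 3.14, 3.14, 3.14].

### API

Orientations are given as a rotation vector (axis times angle).
In Python, from cell import manip gives the robot as it stands.
- The arm moves only by the shell command python3 -m handwheel 'ROWS' [OPENING] [FORCE]. ROWS is JSON, a list of rows, each a list of 6 numbers: the shift along the tool's x, y, z each as a share of 50 mm, from -1 to 1, then the turn, a rotation vector about the tool's x, y, z each as a share of 0.15 rad, from -1 to 1. In form: [[tx, ty, tz, wx, wy, wz], ...]. A call has 1 to 20 rows; each row shifts and turns the commanded pose from where the row before left it, along the tool's axes as they then stand; what a row does not reach is not made up. A row lasts 1/8 s, in which the tool goes at most 62.5 mm and 10.7 degrees, less where a joint would pass 70% of its speed; a pose out of reach is approached as far as the arm can. A call with a number of a shift or a turn outside -1 to 1 is refused whole. A call with a gripper value outside its range is refused whole. OPENING is the opening, from 0 (shut) to 1 (fully open), set as the call begins (- or left out, the last holds). The fingers move at their own pace and stop on an object; FORCE is the grip in N (left out, the last holds). Time passes only in rows, so rows that do not move let the fingers close. It gives the time, the measured TCP pose, the force, the opening and the grip force at its end, in the units of the state.
- manip.get_obs(): the state, without advancing time (a new reading comes with each control period).
- manip.get_image(name): name is "scene" or "top"; returns a dict with "frame" (400x640x3 uint8, red, green, blue), "camera_matrix" (3x3 intrinsics, pixels), "T" (4x4, takes a point from camera to world coordinates). Camera axes: x right, y up, looking along -z (the intrinsics and any distortion apply to the point x, -y, -z); pixel columns grow to the right and rows downward; lengths in m; the calibration is good to about 2 mm. A picture is of the moment at which its call begins. There is no depth.
- manip.sign_off(): hands the job in; it is judged then, once.
The state is a dict: "clock": time; "joints": joint angles; "dq": joint speeds; "joint_torque": joint torques, N m; "position": TCP position; "tool_rot": TCP orientation; "wrist_force": force on the tool from outside, world axes, zero at the start; "wrist_torque": the same for the moment, N m; "opening": finger opening in m; "finger_force": force on a finger pad.
Only numpy, scipy, OpenCV 4.12 (cv2) and the standard library are available. Lean on these libraries where they do the work, as an engineer would, in place of code of your own. Each camera call takes 0.05 s, during which the arm holds its last target. There are 200 camera calls.

### The job

Lay the freshly glued stone slab flat in the open drawer of the small bonding press and slide the drawer fully shut. Then pull the lever on top of the press clockwise until you have felt exactly four clicks, never a fifth, and finish while still holding it there against its return spring; leave the jar, the brush and the other stone piece alone.

Things in the scene. Friction and masses are not known exactly. Their poses are not given: they have to be found in the camera images.
- slab: loose stone slab, two sandy halves with a thin pale glue joint across the middle; 70 (x) x 44 (y) x 28 (z) mm, about 0.2 kg; origin at the centre of its underside, x along its length. It starts lying flat on the bench to the left of the press and must lie flat (28 mm side upright) in the drawer, either way round
- press: bench press fixed to the bench: grey frame with a bright steel head, 170 (x) x 200 (y) x 90 (z) mm; origin at the centre of its underside, its own -x side is the front where the drawer comes out. Flat head top 90 mm above the bench; the lever's spindle stands at its centre
- drawer (a joint): how far the drawer is out, m: 0 = fully shut against its stop, 0.12 = fully out; slides along the press's own x. It starts 0.10 to 0.12 out. Light: about 1.5 N of friction, stays where it is left; close it by pushing its front plate
- tray_in (a point): centre of the drawer's inner floor (axes as the press). The inner space is 102 (x) x 132 (y) mm; side and back walls stand 24 mm above this floor, the front plate 62 mm; the floor is 14 mm above the bench
- drawer_front (a point): middle of the top edge of the drawer's front plate, on its outer face, 76 mm above the bench. The plate is 190 mm wide (y), 8 mm thick and reaches down to 12 mm above the bench
- lever: steel lever turning level on the spindle; origin on the spindle axis 90 mm above the bench, x along the bar to the grip. Bar 16 mm wide, its top 120 mm up. Starts at its rest stop, 1.72 rad clockwise (from above) of the press's own x, and turns only clockwise, swinging the grip towards the press front; end stop 1.6 rad from rest. A spring returns it to rest when let go: 8 to 11 N at the grip
- lever_grip (a point): the lever's grip: upright black round post, 22 mm diameter, 110 mm from the spindle axis. This point is on the post's axis, 150 mm above the bench; the post reaches from the bar's top at 120 mm to 175 mm. Axes as the lever's
- ring: brass click ring, 100 mm diameter, 12 mm high, fixed round the spindle on the press head, with 7 upright teeth (3 mm radius) on its rim, 0.2 rad apart; origin on the spindle axis 90 mm above the bench. Its turn on the press differs from job to job. Its x axis points midway between the 4th and 5th tooth that the lever passes (a tooth is passed when the lever's x axis points at it)
- tooth_first (a point): first tooth of the ring that the lever meets, 50 mm from the spindle axis, its peak 0.20 to 0.45 rad clockwise of the lever's rest. Felt at the grip: free travel, then each tooth adds 4 to 5 N, which falls away and eases below the spring's own pull as it is passed (one click), then jumps up again at the next tooth, 0.2 rad on. Four clicks: 4th tooth passed, 5th not
- jar: closed glass jar, 60 mm diameter, 80 mm high, on the right; origin at the centre of its underside. Leave alone
- brush: brush lying on the bench on the right, 190 mm long along x; leave alone
- offcut: other stone piece at the far left: square base 90 x 90 x 20 mm with a round stub 70 mm diameter, 40 mm high; origin at the centre of its underside. Leave alone
Not all that is in view belongs to the job. Of the things that look like the slab, the middle-sized one is meant.

How it is judged:
By the outcome, as a careful person would: the job done as asked, in the order asked, and still so for the second after the job is handed in, while the arm keeps its last pose, push and grip.
It also fails if it takes over 72 s, if anything falls off the work surface, if the arm or the gripper's body presses on something with over 40 N, if the wrist force passes 120 N, or if a joint passes its speed limit or range.

## Working session

There is one attempt and no reset: what is moved stays moved. The work goes in short steps, Python scripts to look and compute and a shell command to move; the robot and the scene stay as the last step left them, time stands still between calls to the robot, and variables do not carry over. Pictures are saved under pics/ and viewed, at most 10 in all, crops included, and the job is handed in when it is done.

```bash
ls; mkdir -p pics
python3 - <<'E'
from cell import manip
import cv2
print(manip.finger_overhang, manip.get_obs())
for n in("scene","top"):
    d=manip.get_image(n); cv2.imwrite(f"pics/{n}0.png",d["frame"][:,:,::-1]); print(n,d["camera_matrix"],d["T"],[k for k in d])
E
```

```text
pics
0.025 {'clock': 0.0, 'joints': array([ 1.10121605,  0.5765778 ,  0.02485007,  1.4379323 , -0.01500836,
        1.1290019 , -0.05648831]), 'dq': array([ 0.00265891,  0.00016331, -0.00017173,  0.00112179,  0.00067386,
       -0.00148061,  0.00042395]), 'joint_torque': array([-1.37489635e-03, -7.65769744e+01,  2.25013085e+00, -2.85965896e+01,
        1.51623774e-02,  1.25981550e-02, -2.28571184e-05]), 'position': array([ 0.25383584, -0.62499438,  0.25540348]), 'tool_rot': array([-3.08166630e+00, -6.01965546e-01,  6.57158165e-04]), 'wrist_force': array([ 0.79749458,  0.16829517, -0.71128525]), 'wrist_torque': array([ 0.01197119, -0.02218241,  0.03833402]), 'finger_force': 0.0, 'opening': 0.08548666073386499}
scene [[516.12805096   0.         318.6406176 ]
 [  0.         516.12805096 204.29460806]
 [  0.           0.           1.        ]] [[-0.20589953 -0.73174731  0.64973168  1.34595004]
 [ 0.97850548 -0.16176202  0.12790649  0.15601384]
 [ 0.01150667  0.6621019   0.74932548  1.10398153]
 [ 0.          0.          0.          1.        ]] ['frame', 'camera_matrix', 'T']
top [[498.96904274   0.         320.0914129 ]
 [  0.         498.96904274 196.39996947]
 [  0.           0.           1.        ]] [[ 6.70924841e-02  9.73229032e-01 -2.19826861e-01  1.66232117e-01]
 [-9.97746281e-01  6.52276671e-02 -1.57388278e-02  2.83454871e-03]
 [-9.78690782e-04  2.20387390e-01  9.75411934e-01  1.62177277e+00]
 [ 0.00000000e+00  0.00000000e+00  0.00000000e+00  1.00000000e+00]] ['frame', 'camera_matrix', 'T']
```

View pics/scene0.png

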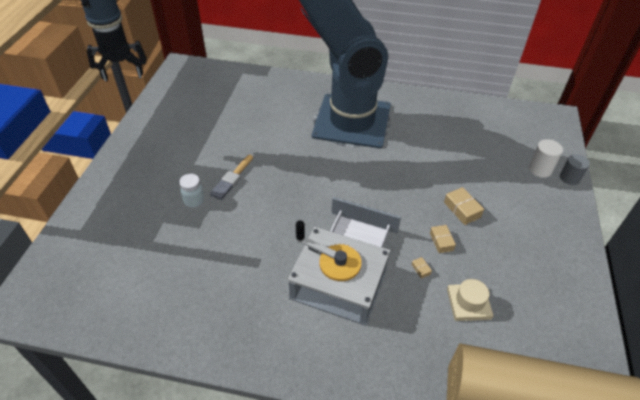

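View pics/top0.png

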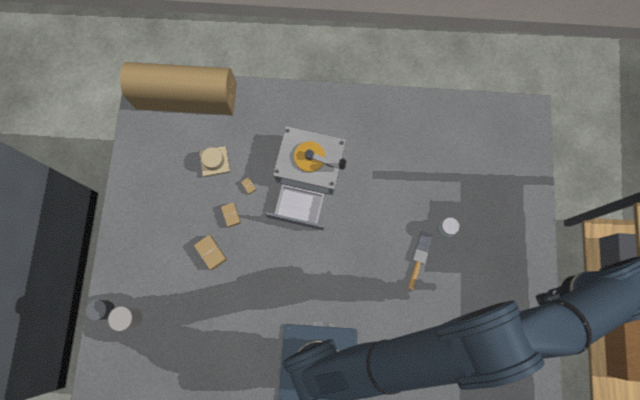

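The top view shows the three slabs at (248,185), (230,215) and (209,252), so the middle-sized one is at (230,215). The press head is around (310,157), the drawer around (298,206) and the grip at (342,163). In the scene view the slab is at (443,238), the grip at (300,231) and the ring at (341,262).

```bash
cat > h.py <<'E'
import numpy as np, cv2
from cell import manip
def ray(d,u,v):
    K=d["camera_matrix"];T=d["T"]
    r=T[:3,:3]@np.array([(u-K[0,2])/K[0,0],-(v-K[1,2])/K[1,1],-1]); return T[:3,3],r
def plane(d,u,v,z):
    o,r=ray(d,u,v); return o+r*(z-o[2])/r[2]
def proj(d,p):
    T=d["T"];K=d["camera_matrix"];c=T[:3,:3].T@(np.array(p)-T[:3,3]); return np.array([K[0,0]*c[0]/-c[2]+K[0,2],K[1,1]*c[1]/c[2]+K[1,2]])
def tri(d1,p1,d2,p2):
    o1,r1=ray(d1,*p1);o2,r2=ray(d2,*p2)
    s=np.linalg.lstsq(np.c_[r1,-r2],o2-o1,rcond=None)[0]
    a,b=o1+r1*s[0],o2+r2*s[1]; return (a+b)/2,np.linalg.norm(a-b)
E
python3 - <<'E'
from h import *
t=manip.get_image("top")["frame"];s=manip.get_image("scene")["frame"]
a=cv2.resize(t[110:240,190:360],None,fx=4.7,fy=4.6,interpolation=cv2.INTER_CUBIC)
cv2.imwrite("pics/ct.png",a[:,:,::-1])
b=cv2.resize(s[195:325,280:470],None,fx=4.2,fy=4.6,interpolation=cv2.INTER_CUBIC)
cv2.imwrite("pics/cs.png",b[:,:,::-1])
D={n:manip.get_image(n) for n in("top","scene")}
for n,d in D.items():
    hsv=cv2.cvtColor(d["frame"],cv2.COLOR_RGB2HSV)
    m=cv2.inRange(hsv,(8,60,60),(28,170,255))
    k,l,st,c=cv2.connectedComponentsWithStats(m)
    for i in range(1,k):
        if 60<st[i,4]<2500:
            print(n,st[i],c[i].round(1),hsv[int(c[i][1]),int(c[i][0])],plane(d,*c[i],.024).round(3))
E
```

```text
top [293 141  33  31 615] [308.5 156.1] [130  25  93] [0.661 0.077 0.024]
top [207 164  21  11  71] [217.2 168.9] [ 23  58 114] [0.597 0.376 0.024]
top [241 178  15  16 131] [248.  185.4] [ 18  76 172] [0.548 0.269 0.024]
top [221 203  19  24 308] [230.2 214.4] [ 19  70 157] [0.447 0.317 0.024]
top [ 582  202   58   70 1667] [606.1 235.7] [ 17  94 177] [ 0.458 -0.9    0.024]
top [194 235  32  35 599] [209.6 252. ] [ 17  44 187] [0.321 0.369 0.024]
top [408 262  13  28 172] [413.9 275.5] [ 18 117 155] [ 0.29  -0.285  0.024]
scene [93 51  9 12 79] [97.1 57. ] [ 18  95 204] [-0.125 -0.979  0.024]
scene [234 155  19  19 154] [243.1 164. ] [ 18 115 184] [ 0.301 -0.282  0.024]
scene [445 188  39  36 823] [463.6 205.5] [ 19  90 192] [0.326 0.369 0.024]
scene [431 225  25  27 475] [442.4 238.4] [ 20  86 192] [0.457 0.316 0.024]
scene [ 319  244   43   37 1059] [340.8 263.6] [100  16  47] [0.594 0.068 0.024]
scene [412 258  19  20 236] [421.2 267.2] [ 20  82 196] [0.561 0.269 0.024]
```

View pics/ct.png

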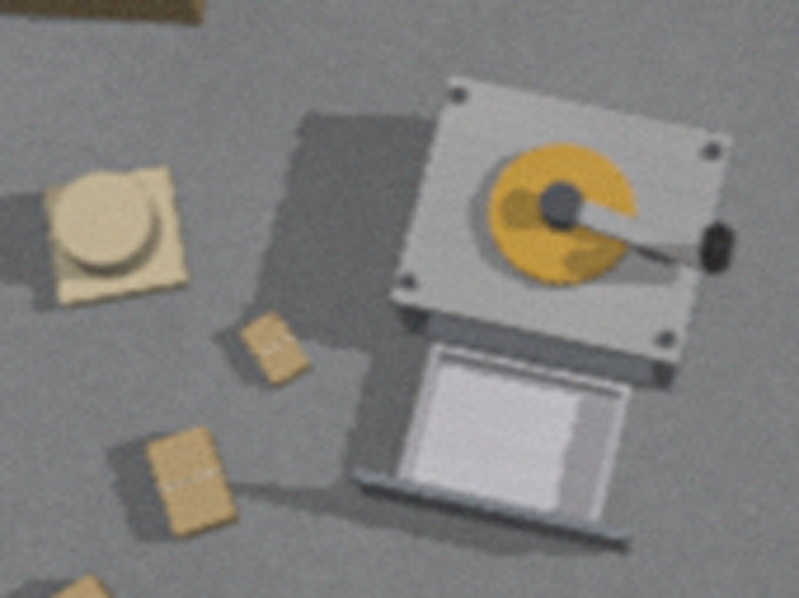

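View pics/cs.png

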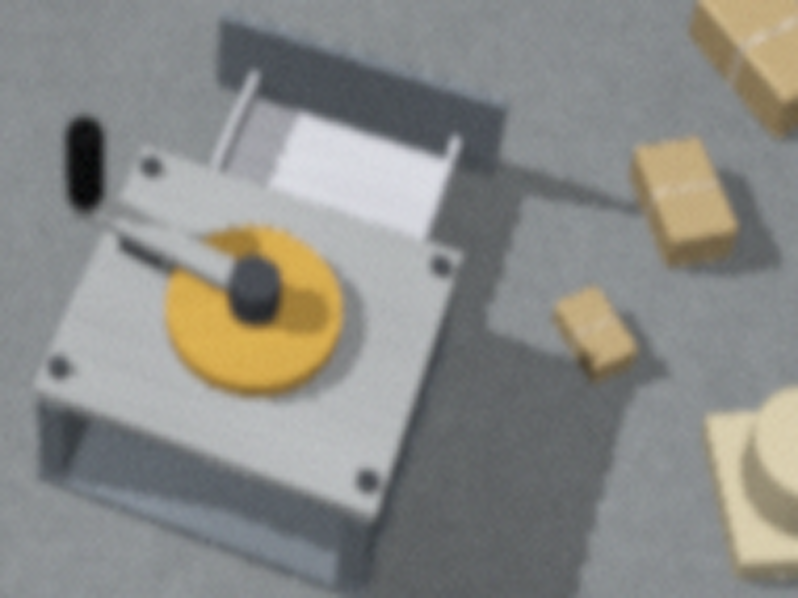

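The top crop shows the head corners at about (452,78), (730,135), (677,362) and (395,297). The drawer front edge runs (358,477)–(628,545), and the slab corners are (147,443), (205,427), (238,518) and (182,536). The scene crop shows the grip post from (85,120) to (85,208) and the slab top at (633,150), (695,138), (737,222) and (668,238). The teeth can't be made out, so I will count clicks by force.

Run:
```python
from h import *
D={n:manip.get_image(n) for n in("top","scene")}
def pt(n,x,y): return (190+x/4.7-.4,110+y/4.6-.4) if n=="top" else (280+x/4.2-.4,195+y/4.6-.4)
def P(n,L,z):
    q=np.array([plane(D[n],*pt(n,*p),z) for p in L])
    e=np.roll(q,-1,0)-q
    print(n,"z",z,q[:,:2].round(4).tolist(),"ctr",q[:,:2].mean(0).round(4),"sides",np.linalg.norm(e,axis=1).round(4),"ang",np.arctan2(e[:,1],e[:,0]).round(3)); return q
P("top",[(452,78),(730,135),(677,362),(395,297)],.09)
P("scene",[(147,148),(463,252),(372,515),(38,385)],.09)
P("top",[(147,443),(205,427),(238,518),(182,536)],.028)
P("scene",[(633,150),(695,138),(737,222),(668,238)],.028)
P("top",[(358,477),(628,545)],.076)
P("scene",[(222,18),(506,104)],.076)
P("top",[(410,476),(600,518)],.038)
for z in(.175,): P("scene",[(85,122)],z); 
for z in (.102,): P("top",[(562,214)],z);P("scene",[(255,305)],z)
# grip black blobs
for n,d in D.items():
    g=d["frame"].max(2); x0,y0,x1,y1=(328,150,355,180) if n=="top" else (288,212,312,250)
    m=(g[y0:y1,x0:x1]<55).astype(np.uint8); ys,xs=np.nonzero(m); print(n,len(xs),xs.min()+x0,xs.max()+x0,ys.min()+y0,ys.max()+y0,xs.mean()+x0,ys.mean()+y0)
    D[n+"c"]=(xs.mean()+x0,ys.mean()+y0)
print(tri(D["top"],D["topc"],D["scene"],D["scenec"]))
```

```text
top z 0.09 [[0.7362, 0.1545], [0.7067, -0.0397], [0.5405, -0.0134], [0.5739, 0.1798]] ctr [0.6393 0.0703] sides [0.1964 0.1683 0.196  0.1643] ang [-1.722  2.985  1.4   -0.155]
scene z 0.09 [[0.543, -0.0114], [0.5728, 0.1827], [0.7412, 0.1538], [0.7065, -0.0379]] ctr [0.6409 0.0718] sides [0.1964 0.1708 0.1948 0.1656] ang [ 1.418 -0.17  -1.75   2.981]
top z 0.028 [[0.4721, 0.3493], [0.4863, 0.3103], [0.4227, 0.2807], [0.4073, 0.3179]] ctr [0.4471 0.3145] sides [0.0415 0.0702 0.0402 0.072 ] ang [-1.22  -2.706  1.963  0.452]
scene z 0.028 [[0.4286, 0.2821], [0.4109, 0.3206], [0.4678, 0.3492], [0.4885, 0.3076]] ctr [0.4489 0.3149] sides [0.0423 0.0637 0.0464 0.0651] ang [ 2.003  0.466 -1.108 -2.74 ]
top z 0.076 [[0.4487, 0.195], [0.4138, 0.0112]] ctr [0.4312 0.1031] sides [0.1871 0.1871] ang [-1.758  1.383]
scene z 0.076 [[0.4263, 0.0125], [0.4527, 0.1971]] ctr [0.4395 0.1048] sides [0.1865 0.1865] ang [ 1.429 -1.713]
top z 0.038 [[0.4587, 0.1641], [0.4376, 0.0318]] ctr [0.4482 0.0979] sides [0.134 0.134] ang [-1.729  1.413]
scene z 0.175 [[0.6012, -0.0346]] ctr [ 0.6012 -0.0346] sides [0.] ang [0.]
top z 0.102 [[0.6375, 0.0708]] ctr [0.6375 0.0708] sides [0.] ang [0.]
scene z 0.102 [[0.6408, 0.0718]] ctr [0.6408 0.0718] sides [0.] ang [0.]
top 33 340 344 160 168 341.8787878787879 163.96969696969697Traceback (most recent call last):
  File "<stdin>", line 18, in <module>
RuntimeError: dictionary changed size during iteration
```

```bash
cat >> h.py <<'E'
from scipy.spatial.transform import Rotation as Ro
def go(*wps):
    """wps: (x,y,z,yaw of tool y or None). Prints total shares per leg (shift first, then turn)."""
    o=manip.get_obs();p=o["position"];R=Ro.from_rotvec(o["tool_rot"]).as_matrix()
    for x,y,z,w in wps:
        s=R.T@(np.array([x,y,z])-p)/.05
        if w is None: w=np.arctan2(R[1,1],R[0,1])
        ty=np.array([np.cos(w),np.sin(w),0]);tz=np.array([0,0,-1.]);G=np.c_[np.cross(ty,tz),ty,tz]
        r=Ro.from_matrix(R.T@G).as_rotvec()/.15
        print("shift",s.round(2),"turn",r.round(2)); p=np.array([x,y,z]);R=G
E
python3 - <<'E'
from h import *
go((.5,-.25,.25,None),(.46,.30,.25,-1.15),(.448,.3147,.09,None),(.448,.3147,.033,None))
E
```

```text
shift [ 7.38 -5.1   0.12] turn [-0.  0.  0.]
shift [  3.4  -10.49   0.  ] turn [ 0.    0.   -0.23]
shift [-0.1  -0.37  3.2 ] turn [0. 0. 0.]
shift [0.   0.   1.14] turn [0. 0. 0.]
```

```bash
python3 -m handwheel '[[0.92,-0.64,0,0,0,0],[0.92,-0.64,0,0,0,0],[0.92,-0.64,0,0,0,0],[0.92,-0.64,0,0,0,0],[0.92,-0.64,0,0,0,0],[0.92,-0.64,0,0,0,0],[0.92,-0.64,0,0,0,0],[0.92,-0.64,0,0,0,0],[0,0,0,0,0,0]]' 1
python3 -m handwheel '[[0.28,-0.87,0,0,0,0],[0.28,-0.87,0,0,0,0],[0.28,-0.87,0,0,0,0],[0.28,-0.87,0,0,0,0],[0.28,-0.87,0,0,0,0],[0.28,-0.87,0,0,0,0],[0.28,-0.87,0,0,0,0],[0.28,-0.87,0,0,0,0],[0.28,-0.87,0,0,0,0],[0.28,-0.87,0,0,0,0],[0.28,-0.87,0,0,0,0],[0.28,-0.87,0,0,0,-0.23],[0,0,0,0,0,0],[0,0,0,0,0,0]]'
python3 - <<'E'
from h import *
print(manip.get_obs()["joints"].round(2))
go((.448,.3147,.09,-1.15),(.448,.3147,.033,None))
E
```

```text
clock: 1.52
position: [0.5015, -0.2446, 0.2564]
tool_rot: [-3.079, -0.615, -0.003]
wrist_force: [-0.0, -2.1, -1.1]
opening: 0.0855
finger_force: 0.0
clock: 3.28
position: [0.4582, 0.2959, 0.2561]
tool_rot: [3.072, 0.653, -0.0]
wrist_force: [-1.0, 0.3, -0.2]
opening: 0.0855
finger_force: 0.0
[-0.51  0.39 -0.22  1.78  0.1   0.99 -1.91]
shift [-0.03 -0.43  3.32] turn [ 0.01  0.   -0.01]
shift [0.   0.   1.14] turn [0. 0. 0.]
```

```bash
python3 -m handwheel '[[0,-0.22,0.8,0,0,0],[0,-0.21,0.8,0,0,0],[0,0,0.8,0,0,0],[0,0,0.8,0,0,0],[0,0,0.5,0,0,0],[0,0,0.4,0,0,0],[0,0,0.35,0,0,0],[0,0,0,0,0,0],[0,0,0,0,0,0]]'
python3 -m handwheel '[[0,0,0,0,0,0],[0,0,0,0,0,0],[0,0,0,0,0,0],[0,0,0,0,0,0],[0,0,0,0,0,0],[0,0,0,0,0,0]]' 0 50
```

```text
clock: 4.4
position: [0.4498, 0.316, 0.0345]
tool_rot: [3.073, 0.653, 0.001]
wrist_force: [-0.2, 0.5, -0.1]
opening: 0.0857
finger_force: 0.0
clock: 5.15
position: [0.4493, 0.3169, 0.0345]
tool_rot: [-3.072, -0.655, -0.001]
wrist_force: [-1.7, -0.7, 7.1]
opening: 0.0431
finger_force: 50.8
```

```bash
python3 -m handwheel '[[0,0,0,0,0,0],[0,0,-0.5,0,0,0],[0,0,-0.8,0,0,0],[0,0,-0.8,0,0,0],[0,0,0,0,0,0],[0,0,0,0,0,0]]'
python3 - <<'E'
from h import *
go((.495,.0947,.137,-1.733))
for n in("scene","top"):
    d=manip.get_image(n); 
    if n=="scene": cv2.imwrite("pics/s2.png",cv2.resize(d["frame"][130:330,240:500],None,fx=3,fy=3)[:,:,::-1])
E
```

```text
clock: 5.9
position: [0.4488, 0.3164, 0.1384]
tool_rot: [3.072, 0.655, -0.001]
wrist_force: [0.2, -0.2, -1.9]
opening: 0.0428
finger_force: 52.0
shift [-0.97  4.43  0.03] turn [0.   0.   3.88]
```

View pics/s2.png

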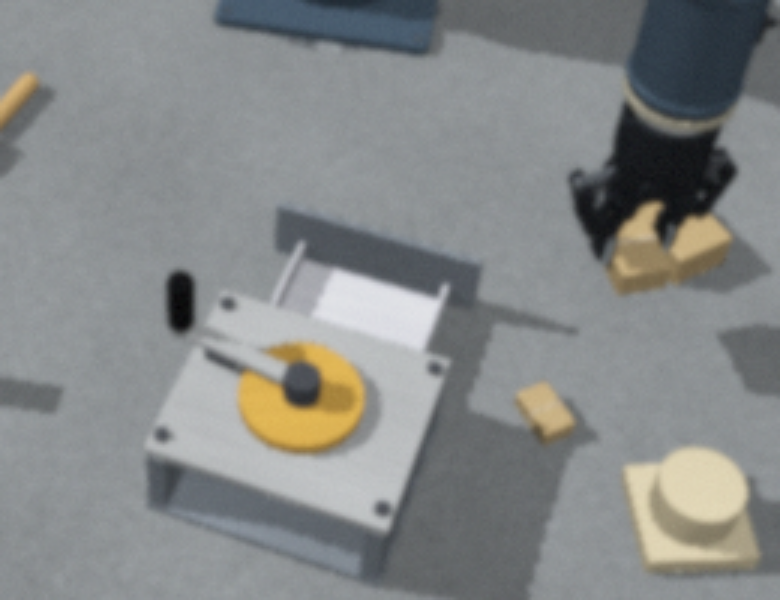

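The slab is held at (640,245), with a 43 mm opening and a load of about 2 N. The drawer is unchanged, and the slab's underside is above the front plate.

```bash
python3 -m handwheel '[[-0.16,0.74,0,0,0,0],[-0.16,0.74,0,0,0,0],[-0.16,0.74,0,0,0,0],[-0.16,0.74,0,0,0,0],[-0.16,0.74,0,0,0,0],[-0.17,0.73,0,0,0,0],[0,0,0,0,0,0.97],[0,0,0,0,0,0.97],[0,0,0,0,0,0.97],[0,0,0,0,0,0.97],[0,0,0,0,0,0],[0,0,0,0,0,0]]'
python3 - <<'E'
from h import *
print(manip.get_obs()["joints"].round(2))
go((.495,.0947,.0495,-1.733))
d=manip.get_image("top"); cv2.imwrite("pics/t3.png",cv2.resize(d["frame"][120:260,220:380],None,fx=4.5,fy=4)[:,:,::-1])
E
```

```text
clock: 7.5
position: [0.4949, 0.0948, 0.1382]
tool_rot: [3.131, -0.248, -0.002]
wrist_force: [-0.3, -0.2, -1.8]
opening: 0.0427
finger_force: 51.9
[-0.25  0.48 -0.05  2.03  0.04  0.64 -2.05]
shift [ 0.   -0.    1.77] turn [0.   0.01 0.03]
```

View pics/t3.png

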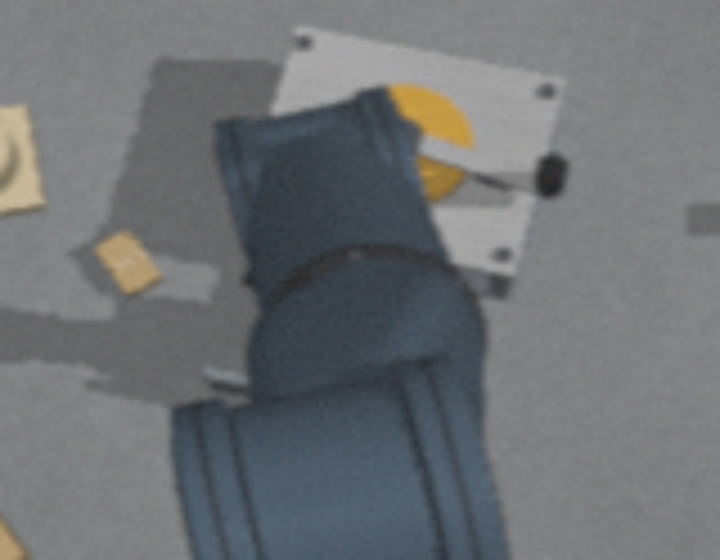

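The arm hides the drawer at (340,300), so I rely on the measured pose. I will lower in two stages and watch the force.

```bash
python3 -m handwheel '[[0,0,0.5,0,0,0],[0,0,0.5,0,0,0],[0,0,0.4,0,0,0],[0,0,0.2,0,0,0],[0,0,0,0,0,0],[0,0,0,0,0,0]]'
python3 -m handwheel '[[0,0,0.1,0,0,0],[0,0,0.06,0,0,0],[0,0,0,0,0,0],[0,0,0,0,0,0]]'
```

```text
clock: 8.3
position: [0.4956, 0.0948, 0.0594]
tool_rot: [-3.131, 0.253, -0.001]
wrist_force: [0.5, 0.0, -1.3]
opening: 0.0431
finger_force: 51.9
clock: 8.8
position: [0.4952, 0.0947, 0.0508]
tool_rot: [-3.131, 0.254, -0.0]
wrist_force: [0.8, 0.0, -1.5]
opening: 0.0427
finger_force: 51.9
```

```bash
python3 -m handwheel '[[0,0,0.03,0,0,0],[0,0,0,0,0,0],[0,0,0,0,0,0]]'
python3 -m handwheel '[[0,0,0.02,0,0,0],[0,0,0,0,0,0],[0,0,0,0,0,0]]'
```

```text
clock: 9.18
position: [0.4952, 0.0948, 0.0493]
tool_rot: [-3.131, 0.254, 0.0]
wrist_force: [-0.4, -0.3, -1.5]
opening: 0.0429
finger_force: 51.9
clock: 9.55
position: [0.4954, 0.0948, 0.0485]
tool_rot: [-3.131, 0.254, -0.001]
wrist_force: [-0.4, -0.2, 4.8]
opening: 0.043
finger_force: 52.5
```

```bash
python3 -m handwheel '[[0,0,0,0,0,0],[0,0,0,0,0,0],[0,0,0,0,0,0],[0,0,0,0,0,0]]' 0.8
python3 -m handwheel '[[0,0,-0.3,0,0,0],[0,0,-0.7,0,0,0],[0,0,-0.8,0,0,0],[0,0,-0.5,0,0,0],[0,0,0,0,0,0],[0,0,0,0,0,0]]'
python3 - <<'E'
from h import *
go((.408,.139,.16,-1.733),(.408,.139,.07,None))
E
```

```text
clock: 10.05
position: [0.4951, 0.0948, 0.0482]
tool_rot: [3.131, -0.254, -0.0]
wrist_force: [0.3, -0.4, 0.3]
opening: 0.0682
finger_force: 0.0
clock: 10.8
position: [0.4949, 0.0946, 0.1634]
tool_rot: [-3.131, 0.254, -0.0]
wrist_force: [0.3, -0.7, -0.1]
opening: 0.0685
finger_force: 0.0
shift [-1.86 -0.6   0.07] turn [-0. -0.  0.]
shift [0.  0.  1.8] turn [0. 0. 0.]
```

```bash
python3 -m handwheel '[[-0.62,-0.2,0,0,0,0],[-0.62,-0.2,0,0,0,0],[-0.62,-0.2,0,0,0,0],[0,0,0,0,0,0],[0,0,0,0,0,0],[0,0,0,0,0,0]]' 0
python3 - <<'E'
from h import *
d=manip.get_image("scene"); cv2.imwrite("pics/s4.png",cv2.resize(d["frame"][150:310,270:430],None,fx=3.7,fy=3.7)[:,:,::-1])
print(manip.get_obs()["joints"].round(2))
go((.408,.139,.07,-1.733))
E
```

```text
clock: 11.55
position: [0.4089, 0.1389, 0.163]
tool_rot: [3.131, -0.255, -0.0]
wrist_force: [-1.0, 0.1, 0.1]
opening: -0.0
finger_force: 0.0
[-0.39  0.35 -0.06  2.17  0.03  0.62 -2.21]
shift [-0.02  0.    1.86] turn [ 0.  0. -0.]
```

View pics/s4.png

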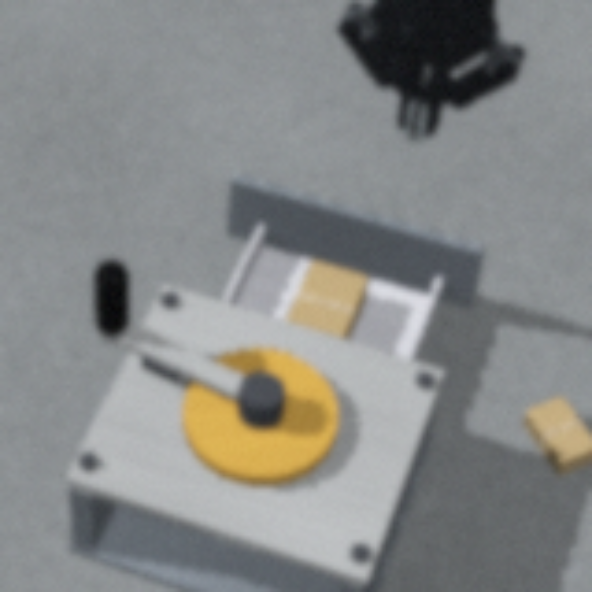

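The slab lies flat in the drawer at (328,300), aligned and clear of the walls, with the fingers outside the front plate. Next I lower and push.

```bash
python3 -m handwheel '[[0,0,0.6,0,0,0],[0,0,0.7,0,0,0],[0,0,0.5,0,0,0],[0,0,0,0,0,0],[0,0,0,0,0,0]]'
python3 -m handwheel '[[0.3,0,0,0,0,0],[0.3,0,0,0,0,0],[0.3,0,0,0,0,0],[0.3,0,0,0,0,0],[0,0,0,0,0,0]]'
python3 -m handwheel '[[0.25,0,0,0,0,0],[0.25,0,0,0,0,0],[0.25,0,0,0,0,0],[0.25,0,0,0,0,0],[0,0,0,0,0,0]]'
```

```text
clock: 12.22
position: [0.4087, 0.1392, 0.0738]
tool_rot: [-3.131, 0.255, -0.001]
wrist_force: [0.0, 0.1, -0.2]
opening: -0.0003
finger_force: 0.0
clock: 12.85
position: [0.4693, 0.1293, 0.0733]
tool_rot: [-3.131, 0.256, -0.003]
wrist_force: [-0.5, -0.6, 0.8]
opening: -0.0001
finger_force: 0.0
clock: 13.48
position: [0.5186, 0.1215, 0.0734]
tool_rot: [-3.131, 0.255, -0.003]
wrist_force: [-1.4, 0.8, -1.4]
opening: 0.0002
finger_force: 0.0
```

```bash
python3 -m handwheel '[[0.12,0,0,0,0,0],[0.12,0,0,0,0,0],[0.12,0,0,0,0,0],[0,0,0,0,0,0]]'
python3 -m handwheel '[[0.05,0,0,0,0,0],[0,0,0,0,0,0]]'
python3 -m handwheel '[[0.05,0,0,0,0,0],[0,0,0,0,0,0]]'
```

```text
clock: 13.98
position: [0.5354, 0.1186, 0.0734]
tool_rot: [-3.131, 0.254, -0.002]
wrist_force: [-0.0, -0.4, 0.8]
opening: -0.0002
finger_force: 0.0
clock: 14.22
position: [0.5372, 0.1183, 0.0733]
tool_rot: [-3.131, 0.254, -0.0]
wrist_force: [-0.6, -0.0, 1.1]
opening: -0.0002
finger_force: 0.0
clock: 14.48
position: [0.5396, 0.1178, 0.0733]
tool_rot: [3.131, -0.254, 0.0]
wrist_force: [-0.6, 0.2, 1.0]
opening: 0.0
finger_force: 0.2
```

```bash
python3 -m handwheel '[[0.06,0,0,0,0,0],[0,0,0,0,0,0]]'
python3 -m handwheel '[[0.06,0,0,0,0,0],[0,0,0,0,0,0]]'
python3 -m handwheel '[[0.05,0,0,0,0,0],[0,0,0,0,0,0]]'
```

```text
clock: 14.72
position: [0.5424, 0.1174, 0.0732]
tool_rot: [3.131, -0.254, -0.001]
wrist_force: [-2.3, 0.9, 0.5]
opening: -0.0002
finger_force: 1.0
clock: 14.98
position: [0.5424, 0.1173, 0.073]
tool_rot: [3.131, -0.252, -0.009]
wrist_force: [-12.2, 2.2, 8.3]
opening: -0.0001
finger_force: 6.0
clock: 15.22
position: [0.5426, 0.1173, 0.0728]
tool_rot: [3.13, -0.251, -0.015]
wrist_force: [-19.2, 3.5, 13.0]
opening: 0.0001
finger_force: 10.0
```

```bash
python3 -m handwheel '[[-0.4,0,0,0,0,0],[-0.5,0,0,0,0,0],[0,0,-0.9,0,0,0],[0,0,-0.9,0,0,0],[0,0,-0.9,0,0,0],[0,0,-0.7,0,0,0],[0,0,0,0,0,0],[0,0,0,0,0,0]]' 1
python3 - <<'E'
from h import *
d=manip.get_image("scene"); cv2.imwrite("pics/s5.png",cv2.resize(d["frame"][170:330,260:420],None,fx=3.7,fy=3.7)[:,:,::-1])
go((.604,-.034,.24,-.311),(.604,-.034,.156,None))
E
```

```text
clock: 16.23
position: [0.5034, 0.1236, 0.2429]
tool_rot: [3.131, -0.254, 0.0]
wrist_force: [-1.1, 0.8, -1.2]
opening: 0.0851
finger_force: 0.0
shift [2.5  2.78 0.05] turn [-0.    0.01 -9.48]
shift [0.   0.   1.68] turn [0. 0. 0.]
```

View pics/s5.png

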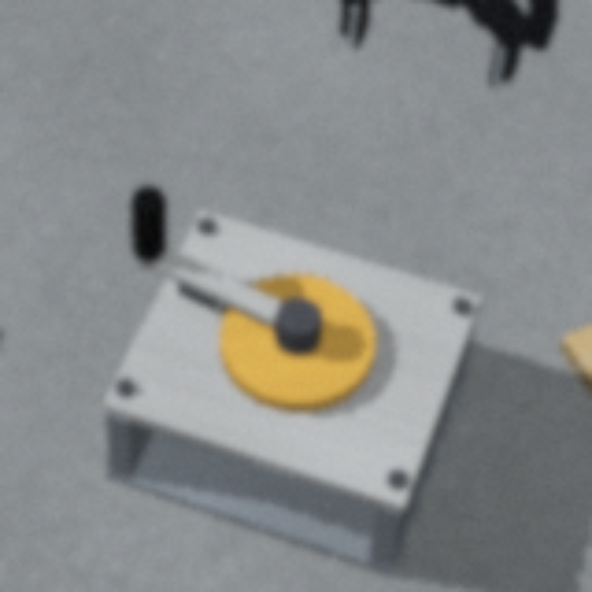

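The drawer is fully shut: no front plate shows beyond the head edge (205,215)–(480,300). The grip stands free at (148,225).

```bash
python3 -m handwheel '[[0.5,0.56,0,0,0,0],[0.5,0.56,0,0,0,0],[0.5,0.56,0,0,0,0],[0.5,0.55,0,0,0,0],[0.5,0.55,0,0,0,0],[0,0,0,0,0,-0.95],[0,0,0,0,0,-0.95],[0,0,0,0,0,-0.95],[0,0,0,0,0,-0.95],[0,0,0,0,0,-0.95],[0,0,0,0,0,-0.95],[0,0,0,0,0,-0.95],[0,0,0,0,0,-0.95],[0,0,0,0,0,-0.95],[0,0,0,0,0,-0.93],[0,0,0,0,0,0],[0,0,0,0,0,0]]'
python3 - <<'E'
from h import *
print(manip.get_obs()["joints"].round(2))
go((.604,-.034,.156,-.311))
E
```

```text
clock: 18.4
position: [0.6042, -0.0336, 0.2425]
tool_rot: [-2.54, -1.847, 0.001]
wrist_force: [0.4, 0.3, -0.3]
opening: 0.0854
finger_force: 0.0
[ 0.24  0.5  -0.41  1.64  0.22  1.05 -0.55]
shift [-0.01  0.    1.73] turn [-0.01  0.   -0.02]
```

```bash
python3 -m handwheel '[[0,0,0.5,0,0,0],[0,0,0.5,0,0,0],[0,0,0.4,0,0,0],[0,0,0.3,0,0,0],[0,0,0,0,0,0],[0,0,0,0,0,0]]'
python3 -m handwheel '[[0,0,0,0,0,0],[0,0,0,0,0,0],[0,0,0,0,0,0],[0,0,0,0,0,0],[0,0,0,0,0,0],[0,0,0,0,0,0],[0,0,0,0,0,0],[0,0,0,0,0,0]]' 0 60
python3 - <<'E'
from h import *
d=manip.get_image("scene"); cv2.imwrite("pics/s6.png",cv2.resize(d["frame"][170:290,250:370],None,fx=4.5,fy=4.5)[:,:,::-1])
o=manip.get_obs();R=Ro.from_rotvec(o["tool_rot"]).as_matrix();print(np.arctan2(R[1,1],R[0,1]),R.T@o["wrist_force"])
E
```

```text
clock: 19.15
position: [0.6049, -0.0334, 0.1589]
tool_rot: [2.538, 1.85, 0.001]
wrist_force: [0.2, 0.5, -0.0]
opening: 0.0855
finger_force: 0.0
clock: 20.15
position: [0.606, -0.0341, 0.1589]
tool_rot: [2.536, 1.85, 0.004]
wrist_force: [5.8, -2.0, -0.4]
opening: 0.0207
finger_force: 59.2
-0.31068368921792144 [-0.72842249  5.55955977  0.49831435]
```

View pics/s6.png

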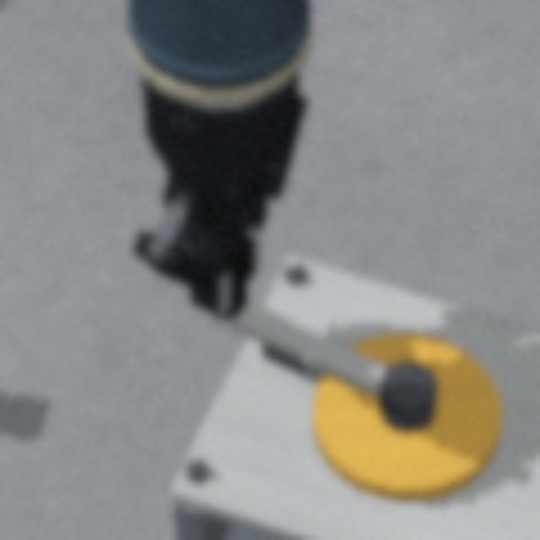

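The grip is held at (220,290): opening 21 mm, and the post is centred. I will pull along the arc in small steps, logging lever angle against tangential force.

```bash
cat > st.py <<'E'
from h import *
o=manip.get_obs();p=o["position"]-np.array([.640,.071,0]);R=Ro.from_rotvec(o["tool_rot"]).as_matrix()
a=np.arctan2(p[1],p[0]);th=(-1.882-a+np.pi)%(2*np.pi)-np.pi;f=o["wrist_force"]
print("t%.1f th %.3f r %.4f z %.4f Ft %.1f Fr %.1f Fz %.1f yaw-th %.3f grip %.0f"%(o["clock"],th,np.hypot(*p[:2]),o["position"][2],-f[0]*np.sin(a)+f[1]*np.cos(a),f[:2]@p[:2]/np.hypot(*p[:2]),f[2],-.311-np.arctan2(R[1,1],R[0,1])-th,o["finger_force"]))
E
python3 st.py
python3 -m handwheel '[[0.002,-0.088,0,0,0,0.267],[0,0,0,0,0,0]]' >/dev/null; python3 st.py
python3 -m handwheel '[[0.002,-0.088,0,0,0,0.267],[0,0,0,0,0,0]]' >/dev/null; python3 st.py
python3 -m handwheel '[[0.002,-0.088,0,0,0,0.267],[0,0,0,0,0,0]]' >/dev/null; python3 st.py
python3 -m handwheel '[[0.002,-0.088,0,0,0,0.267],[0,0,0,0,0,0]]' >/dev/null; python3 st.py
```

```text
t20.2 th 0.001 r 0.1105 z 0.1589 Ft 5.6 Fr 0.7 Fz -0.5 yaw-th -0.002 grip 59
t20.4 th 0.042 r 0.1105 z 0.1589 Ft 7.1 Fr 0.1 Fz -0.3 yaw-th -0.002 grip 59
t20.7 th 0.083 r 0.1105 z 0.1589 Ft 5.9 Fr -0.7 Fz -0.6 yaw-th -0.003 grip 59
t20.9 th 0.123 r 0.1105 z 0.1589 Ft 6.3 Fr -0.4 Fz -0.6 yaw-th -0.003 grip 59
t21.2 th 0.157 r 0.1105 z 0.1589 Ft 8.1 Fr 0.2 Fz -2.0 yaw-th 0.003 grip 59
```

```bash
python3 -m handwheel '[[0.001,-0.055,0,0,0,0.167],[0,0,0,0,0,0]]' >/dev/null; python3 st.py
python3 -m handwheel '[[0.001,-0.055,0,0,0,0.167],[0,0,0,0,0,0]]' >/dev/null; python3 st.py
python3 -m handwheel '[[0.001,-0.055,0,0,0,0.167],[0,0,0,0,0,0]]' >/dev/null; python3 st.py
python3 -m handwheel '[[0.001,-0.055,0,0,0,0.167],[0,0,0,0,0,0]]' >/dev/null; python3 st.py
python3 -m handwheel '[[0.001,-0.055,0,0,0,0.167],[0,0,0,0,0,0]]' >/dev/null; python3 st.py
python3 -m handwheel '[[0.001,-0.055,0,0,0,0.167],[0,0,0,0,0,0]]' >/dev/null; python3 st.py
python3 -m handwheel '[[0.001,-0.055,0,0,0,0.167],[0,0,0,0,0,0]]' >/dev/null; python3 st.py
python3 -m handwheel '[[0.001,-0.055,0,0,0,0.167],[0,0,0,0,0,0]]' >/dev/null; python3 st.py
python3 -m handwheel '[[0.001,-0.055,0,0,0,0.167],[0,0,0,0,0,0]]' >/dev/null; python3 st.py
python3 -m handwheel '[[0.001,-0.055,0,0,0,0.167],[0,0,0,0,0,0]]' >/dev/null; python3 st.py
python3 -m handwheel '[[0.001,-0.055,0,0,0,0.167],[0,0,0,0,0,0]]' >/dev/null; python3 st.py
python3 -m handwheel '[[0.001,-0.055,0,0,0,0.167],[0,0,0,0,0,0]]' >/dev/null; python3 st.py
```

```text
t21.4 th 0.183 r 0.1105 z 0.1589 Ft 7.1 Fr -0.2 Fz -1.3 yaw-th 0.002 grip 59
t21.7 th 0.209 r 0.1105 z 0.1589 Ft 7.0 Fr -0.7 Fz -0.2 yaw-th 0.001 grip 59
t21.9 th 0.236 r 0.1106 z 0.1588 Ft 4.3 Fr -1.2 Fz -0.1 yaw-th -0.001 grip 59
t22.2 th 0.263 r 0.1105 z 0.1589 Ft 4.8 Fr 0.2 Fz 0.6 yaw-th -0.003 grip 59
t22.4 th 0.291 r 0.1105 z 0.1588 Ft 5.3 Fr 0.4 Fz 2.3 yaw-th -0.006 grip 59
t22.7 th 0.315 r 0.1105 z 0.1588 Ft 6.8 Fr -0.9 Fz 2.3 yaw-th -0.005 grip 59
t22.9 th 0.338 r 0.1105 z 0.1588 Ft 6.2 Fr -0.1 Fz 1.6 yaw-th -0.003 grip 59
t23.2 th 0.358 r 0.1105 z 0.1589 Ft 8.9 Fr -1.9 Fz -0.4 yaw-th 0.002 grip 59
t23.4 th 0.384 r 0.1106 z 0.1588 Ft 8.5 Fr -0.4 Fz 0.2 yaw-th 0.001 grip 59
t23.7 th 0.412 r 0.1106 z 0.1588 Ft 7.0 Fr -1.9 Fz 1.8 yaw-th -0.001 grip 59
t23.9 th 0.438 r 0.1106 z 0.1588 Ft 6.5 Fr -0.9 Fz 2.7 yaw-th -0.003 grip 59
t24.2 th 0.465 r 0.1105 z 0.1588 Ft 5.5 Fr -1.2 Fz 3.5 yaw-th -0.004 grip 59
```

```bash
sed -i 's/^print(/M=o["wrist_torque"][2];Ft=-f[0]*np.sin(a)+f[1]*np.cos(a)\nprint("TOT %.1f (%.1f)"%(Ft+M\/.11,Ft-M\/.11),/' st.py; python3 st.py
python3 -m handwheel '[[0,-0.044,0,0,0,0.133],[0,0,0,0,0,0]]' >/dev/null; python3 st.py
python3 -m handwheel '[[0,-0.044,0,0,0,0.133],[0,0,0,0,0,0]]' >/dev/null; python3 st.py
python3 -m handwheel '[[0,-0.044,0,0,0,0.133],[0,0,0,0,0,0]]' >/dev/null; python3 st.py
python3 -m handwheel '[[0.001,-0.044,0,0,0,0.133],[0,0,0,0,0,0]]' >/dev/null; python3 st.py
python3 -m handwheel '[[0.001,-0.044,0,0,0,0.133],[0,0,0,0,0,0]]' >/dev/null; python3 st.py
python3 -m handwheel '[[0.001,-0.044,0,0,0,0.133],[0,0,0,0,0,0]]' >/dev/null; python3 st.py
python3 -m handwheel '[[0.001,-0.044,0,0,0,0.133],[0,0,0,0,0,0]]' >/dev/null; python3 st.py
python3 -m handwheel '[[0.001,-0.044,0,0,0,0.133],[0,0,0,0,0,0]]' >/dev/null; python3 st.py
python3 -m handwheel '[[0.001,-0.044,0,0,0,0.133],[0,0,0,0,0,0]]' >/dev/null; python3 st.py
```

```text
TOT 6.7 (4.2) t24.2 th 0.465 r 0.1105 z 0.1588 Ft 5.5 Fr -1.2 Fz 3.5 yaw-th -0.004 grip 59
TOT 6.6 (3.6) t24.4 th 0.486 r 0.1106 z 0.1588 Ft 5.1 Fr -1.3 Fz 2.4 yaw-th -0.005 grip 59
TOT 5.8 (3.5) t24.7 th 0.506 r 0.1106 z 0.1588 Ft 4.7 Fr -1.4 Fz 2.5 yaw-th -0.006 grip 59
TOT 7.9 (3.9) t24.9 th 0.523 r 0.1106 z 0.1588 Ft 5.9 Fr -1.3 Fz 1.8 yaw-th -0.003 grip 59
TOT 9.8 (3.9) t25.2 th 0.541 r 0.1106 z 0.1588 Ft 6.9 Fr -1.6 Fz 1.1 yaw-th -0.001 grip 59
TOT 13.0 (5.5) t25.4 th 0.556 r 0.1106 z 0.1588 Ft 9.3 Fr -2.1 Fz 0.5 yaw-th 0.004 grip 59
TOT 11.6 (5.5) t25.7 th 0.577 r 0.1106 z 0.1589 Ft 8.6 Fr -1.8 Fz 1.4 yaw-th 0.003 grip 59
TOT 11.4 (5.5) t25.9 th 0.599 r 0.1106 z 0.1588 Ft 8.4 Fr -1.5 Fz 1.3 yaw-th 0.001 grip 59
TOT 9.1 (4.5) t26.2 th 0.620 r 0.1106 z 0.1588 Ft 6.8 Fr -1.4 Fz 1.7 yaw-th -0.000 grip 59
TOT 8.2 (3.3) t26.4 th 0.641 r 0.1106 z 0.1588 Ft 5.8 Fr -1.0 Fz 2.3 yaw-th -0.002 grip 59
```

Totals show the third tooth clearly: rise at 0.52, peak at 0.556, eased by 0.62. The earlier teeth came about 0.2 and 0.4 rad before it. The fourth should be passed near 0.81 and the fifth near 1.01, so I aim for about 0.91.

```bash
python3 -m handwheel '[[0.001,-0.055,0,0,0,0.167],[0,0,0,0,0,0]]' >/dev/null; python3 st.py
python3 -m handwheel '[[0.001,-0.055,0,0,0,0.167],[0,0,0,0,0,0]]' >/dev/null; python3 st.py
python3 -m handwheel '[[0.001,-0.055,0,0,0,0.167],[0,0,0,0,0,0]]' >/dev/null; python3 st.py
python3 -m handwheel '[[0.001,-0.055,0,0,0,0.167],[0,0,0,0,0,0]]' >/dev/null; python3 st.py
python3 -m handwheel '[[0.001,-0.044,0,0,0,0.133],[0,0,0,0,0,0]]' >/dev/null; python3 st.py
python3 -m handwheel '[[0.001,-0.044,0,0,0,0.133],[0,0,0,0,0,0]]' >/dev/null; python3 st.py
python3 -m handwheel '[[0.001,-0.044,0,0,0,0.133],[0,0,0,0,0,0]]' >/dev/null; python3 st.py
python3 -m handwheel '[[0.001,-0.044,0,0,0,0.133],[0,0,0,0,0,0]]' >/dev/null; python3 st.py
python3 -m handwheel '[[0.001,-0.044,0,0,0,0.133],[0,0,0,0,0,0]]' >/dev/null; python3 st.py
python3 -m handwheel '[[0.001,-0.044,0,0,0,0.133],[0,0,0,0,0,0]]' >/dev/null; python3 st.py
python3 -m handwheel '[[0.001,-0.044,0,0,0,0.133],[0,0,0,0,0,0]]' >/dev/null; python3 st.py
```

```text
TOT 7.3 (3.1) t26.7 th 0.668 r 0.1106 z 0.1588 Ft 5.2 Fr -2.0 Fz 2.3 yaw-th -0.003 grip 59
TOT 6.4 (3.0) t26.9 th 0.695 r 0.1106 z 0.1588 Ft 4.7 Fr -1.4 Fz 4.0 yaw-th -0.005 grip 60
TOT 7.0 (1.5) t27.2 th 0.717 r 0.1106 z 0.1588 Ft 4.2 Fr -2.4 Fz 2.8 yaw-th -0.003 grip 60
TOT 9.6 (3.6) t27.4 th 0.741 r 0.1106 z 0.1588 Ft 6.6 Fr -2.3 Fz 2.6 yaw-th -0.001 grip 59
TOT 13.6 (3.8) t27.7 th 0.755 r 0.1106 z 0.1588 Ft 8.7 Fr -2.3 Fz 1.5 yaw-th 0.005 grip 59
TOT 12.3 (3.9) t27.9 th 0.775 r 0.1107 z 0.1588 Ft 8.1 Fr -2.3 Fz 2.6 yaw-th 0.005 grip 59
TOT 11.7 (4.5) t28.2 th 0.797 r 0.1106 z 0.1588 Ft 8.1 Fr -3.6 Fz 2.4 yaw-th 0.003 grip 60
TOT 8.9 (3.1) t28.4 th 0.819 r 0.1107 z 0.1588 Ft 6.0 Fr -2.1 Fz 1.8 yaw-th 0.001 grip 60
TOT 9.5 (3.0) t28.7 th 0.840 r 0.1107 z 0.1588 Ft 6.2 Fr -2.5 Fz 3.3 yaw-th -0.000 grip 60
TOT 9.0 (3.4) t28.9 th 0.861 r 0.1107 z 0.1588 Ft 6.2 Fr -2.5 Fz 3.1 yaw-th -0.001 grip 60
TOT 6.4 (1.9) t29.2 th 0.882 r 0.1107 z 0.1588 Ft 4.1 Fr -1.7 Fz 3.5 yaw-th -0.003 grip 60
```

Force alone leaves some doubt about where the tooth lies within the sawtooth. I'll look for the teeth on the ring's rim in the saved and current pictures, numerically.

Run:
```python
from h import *
from scipy.ndimage import map_coordinates
D={n:manip.get_image(n) for n in("scene","top")}
now=np.mean([manip.get_image("scene")["frame"].astype(float) for _ in range(8)],0)
rd=lambda n:cv2.imread(f"pics/{n}.png")[:,:,::-1].astype(float)
def full(n,x,y,s):
    im=rd(n);b=cv2.resize(im,(s,s),interpolation=cv2.INTER_AREA);f=np.zeros((400,640,3));f[y:y+s,x:x+s]=b;return f
S=[rd("scene0"),full("s4",270,150,160),full("s5",260,170,160)]
A={"scene":np.mean(S,0),"now":now,"top":rd("top0")}
ths=np.arange(-.1,1.85,.05)
rs=np.arange(.03,.066,.0005)
out=[]
for k in A:
    d=D["top" if k=="top" else "scene"];im=A[k]
    sat=(im[:,:,0]-im[:,:,2])
    # ring centre at z=.102 from mask fit
    for z in(.102,):
        row=[]
        for th in ths:
            a=-1.882-th
            pr=np.array([proj(d,(.640+r*np.cos(a),.071+r*np.sin(a),z)) for r in rs])
            v=map_coordinates(sat,[pr[:,1],pr[:,0]],order=1)
            row.append(np.clip((v-5)/90,0,1).sum()*.5+30)
        out.append(row)
for i,t in enumerate(ths): print("%.2f"%t,*["%.1f"%o[i] for o in out])
```

```text
-0.10 49.7 50.2 30.0
-0.05 43.8 50.3 30.0
0.00 36.7 50.4 30.0
0.05 31.7 50.4 30.0
0.10 30.0 50.7 33.3
0.15 30.0 51.3 39.9
0.20 30.0 51.7 45.6
0.25 30.0 51.5 48.9
0.30 30.0 51.2 49.9
0.35 30.0 51.3 49.8
0.40 31.2 51.7 50.0
0.45 33.9 51.5 50.7
0.50 37.1 51.1 50.8
0.55 40.6 51.4 50.7
0.60 43.5 51.6 50.6
0.65 45.5 50.8 50.9
0.70 46.7 45.7 51.0
0.75 47.6 37.0 50.6
0.80 48.3 30.9 50.7
0.85 48.3 30.0 50.6
0.90 48.2 30.0 50.5
0.95 48.5 30.0 51.3
1.00 48.9 30.0 52.8
1.05 49.1 30.0 53.1
1.10 49.3 31.0 52.6
1.15 49.8 35.2 52.6
1.20 50.5 41.4 53.5
1.25 50.8 46.0 53.4
1.30 50.7 47.8 52.8
1.35 50.8 48.7 53.0
1.40 51.3 49.6 53.5
1.45 51.3 50.1 53.3
1.50 50.8 50.1 52.6
1.55 50.2 50.3 52.2
1.60 50.2 50.6 52.2
1.65 50.2 50.7 52.0
1.70 50.1 50.5 51.8
1.75 50.1 50.3 51.8
1.80 50.1 50.2 51.9
```

The rim shows teeth at about 0.21, 0.41, 0.60, …, 1.22 and 1.42 rad, which is 7 teeth and agrees with the felt clicks. The fourth is at 0.81 and the fifth at 1.01, so a final nudge takes the lever to midway, about 0.91.

```bash
python3 -m handwheel '[[0.001,-0.055,0,0,0,0.167],[0,0,0,0,0,0],[0,0,0,0,0,0],[0,0,0,0,0,0],[0,0,0,0,0,0],[0,0,0,0,0,0]]' >/dev/null; python3 st.py
python3 -m handwheel '[[0,0,0,0,0,0],[0,0,0,0,0,0],[0,0,0,0,0,0],[0,0,0,0,0,0],[0,0,0,0,0,0],[0,0,0,0,0,0]]' >/dev/null; python3 st.py
python3 - <<'E'
from h import *
d=manip.get_image("scene"); cv2.imwrite("pics/s7.png",cv2.resize(d["frame"][150:330,240:500],None,fx=3,fy=3)[:,:,::-1])
E
```

```text
TOT 5.7 (1.5) t30.4 th 0.908 r 0.1107 z 0.1588 Ft 3.6 Fr -2.5 Fz 4.0 yaw-th -0.003 grip 60
TOT 6.7 (3.3) t31.2 th 0.908 r 0.1107 z 0.1588 Ft 5.0 Fr -1.8 Fz 3.6 yaw-th -0.003 grip 60
```

View pics/s7.png

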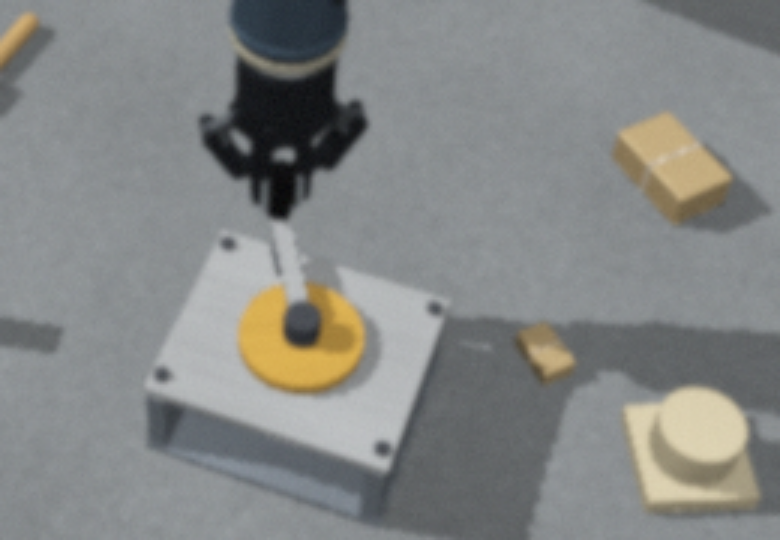

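The lever is held at (285,200), between the 4th and 5th teeth. The drawer is shut, and the offcut and other pieces are untouched.

```bash
python3 -c "
from cell import manip
print(manip.sign_off())"
```

```text
the job is handed in; nothing more can be done
None
```

I handed the job in at about 31 s: the slab lies flat in the shut drawer, and the arm is holding the lever at 0.91 rad, after four clicks and midway to the fifth tooth.

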